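# Push the fallen tin and pot back upright

### The arm

A 6-joint arm with a two-finger parallel gripper is mounted at the origin on a cart in front of the work surface, level with it; the furniture and walls round the work are solid. World frame = base frame: x ahead of the robot, y to its left, z up, the work surface at z = 0. Lengths are in m, angles in degrees, forces in N, time in s.
With the tool pointing down it reaches from about 0.35 to 0.875 m from the base axis. Payload 4.2 kg.
Tool frame: the origin (TCP) lies between the finger pads; the fingertips stand 8 mm ahead of it and the grasp point (between the pads) lies 11 mm behind it; x points along the fingers, y is the direction in which the jaws open and shut, and the axes are right-handed (so a half turn about x gives the same grasp; the last joint's range is limited). The gripper opens to 87 mm and grips with 3 to 60 N. Pads are 19 mm wide; open, the fingers measure 117 mm over their backs; the gripper's body (75 mm by 190 mm) begins 51 mm behind the grasp point.
Start: joints at [-53.537, 22.042, 0.453, 0, -68.411, -14.817], TCP at [0.231, -0.581, 0.231] pointing down, gripper open.
Joint ranges: [-179.83, 179.83], [-69.29, 118.12], [-61.27, 80.66], [-181.25, 117.63], [-171.15, -9.14], [-177.46, 177.46]. Speed limits (degrees/s): [159.86, 159.86, 180, 180, 180, 180].

### API

Orientations are given as [roll, pitch, yaw] about the fixed x, y, z axes, in that order (R = Rz(yaw) Ry(pitch) Rx(roll)).
In Python, from plant import bot gives the robot as it stands.
- The arm moves only by the shell command python3 -m pendant 'ROWS'. ROWS is JSON, a list of rows, each a list of 3 entries, a list of its own where there are three numbers: the closure, from 0 (fully open) to 1 (shut), then the shift along the tool's x, y, z in mm, then the turn, a rotation vector about the tool's x, y, z in degrees. A call has exactly 5 rows; each row shifts and turns the commanded pose from where the row before left it, along the tool's axes as they then stand; what a row does not reach is not made up. A row lasts 1/8 s, in which the tool goes at most 62.5 mm and 10.7 degrees, less where a joint would pass 70% of its speed; a pose out of reach is approached as far as the arm can. A call with a gripper value outside its range is refused whole. The fingers move at their own pace and stop on an object; the grip force is fixed at half the most. Time passes only in rows, so rows that do not move let the fingers close, or fill a call up. It gives the time, the measured TCP pose, the force and the opening at its end, in the units of the state.
- bot.read_state(): the state, without advancing time (a new reading comes with each control period).
- bot.get_image(name): name is "side" or "top" or "wrist"; returns (picture, depth): 384x512x3 uint8, red, green, blue; 384x512 float32, m along the optical axis (not along the pixel's ray), 0 where there is no reading.
- bot.get_calibration(name): a dict with "mtx" (3x3 intrinsics, pixels), "rvec" (rotation vector, rad) and "tvec" (3), from world to camera coordinates, as OpenCV has them; the wrist camera has in their place "T_tool_cam" (4x4, takes a point from camera to tool coordinates, whose origin is the TCP and whose axes are the tool frame's). Camera axes: x right, y down, z forward; pixel columns grow to the right and rows downward; lengths in m; the calibration is good to about 2 mm. The wrist camera is an equidistant fisheye: a pixel r from the principal point sees the ray r / f radians off the axis. A picture is of the moment at which its call begins: read the wrist's pose just before it. get_calibration takes no time and is no camera call.
- bot.job_done(): hands the job in, once; it reports no verdict.
The state is a dict: "t": time; "qpos": joint angles; "joint_velocities": joint speeds; "joint_torque": joint torques, N m; "ee_pos": TCP position; "tool_rot": TCP orientation; "contact_force": force on the tool from outside, world axes, zero at the start; "moment": the same for the moment, N m; "gripper_width": finger opening in m.
Only numpy, scipy, OpenCV 4.12 (cv2) and the standard library are available. Lean on these libraries where they do the work, as an engineer would, in place of code of your own. Each camera call takes 0.05 s, during which the arm holds its last target.

### The job

The food tin and the small red-and-cream pot have fallen over and lie on their sides on the worktop. Stand each of them back on its base, lid up, about where it lies, by pushing with the fingers high on its lid end so that it tips up onto its base. Do not lift or carry them, and leave the mug, the salt shaker and the glass as they stand.

Things in the scene. Friction and masses are not known exactly. Their poses are not given: they have to be found in the camera images.
- tin_mid (a point): Centre of the closed food tin with a pale printed label: cylinder 76 mm in diameter, 58 mm tall, about 0.26 kg, lying on its side at the start, free to roll. Point on the axis, half-way up (29 mm from base and lid). Its z axis runs from base to lid: level at the start, lid end roughly towards the robot; straight up when it stands right. When tipped, it turns about its base's lower edge.
- pot_mid (a point): Centre of the small closed pot, red-and-white body, cream lid (fixed on): 63 mm in diameter, 34 mm tall, about 0.07 kg, lying on its side at the start, free to roll. Point on the axis, half-way up (17 mm from base and lid). Its z axis runs from base to lid: level at the start, lid end roughly towards the robot; straight up when it stands right. When tipped, it turns about its base's lower edge.
- mug: White mug with blue stripes, 80 mm in diameter, 115 mm with its handle, 102 mm tall, loose; stands behind the work, to be left alone. Origin at the underside, midway between the handle's outside and the opposite wall. A fixed wall cabinet hangs over the rear of the worktop there, its underside about 0.46 m up: keep the wrist and forearm in front of it.
- salt: Salt shaker, clear with a grey top, 44 mm in diameter, 90 mm tall, loose; stands between the two fallen things, to be left alone. Origin at the centre of its underside.
- glass: Clear drinking glass, 78 mm in diameter, 94 mm tall, loose; stands behind the work, to be left alone. Origin at the centre of its underside.
There are look-alikes about, which are no part of the job. Leave any blue look-alike of the part that bears pot_mid alone.

How it is judged (in metres and radians):
At the end, for the whole second after the job is handed in: Tin and pot both stand on the worktop on their bases, lid up, upright within 0.1 rad, their centres within 150 mm of where they lay (angle between each of tin_mid, pot_mid's own z axis and vertical below 0.1 rad and height (world z) of tin_mid between 0.022 and 0.036 m and height (world z) of pot_mid between 0.01 and 0.024 m and distance of each of tin_mid, pot_mid from where it was at the start of the episode below 0.15 m); the robot touches nothing.
It fails at once if the tin is lifted (centre more than 62 mm above the worktop; tipping alone takes it to 48 mm) (height (world z) of tin_mid above 0.062 m).
It fails at once if the pot is lifted (centre more than 50 mm above the worktop; tipping alone takes it to 36 mm) (height (world z) of pot_mid above 0.05 m).
It fails at once if the mug, salt shaker or glass is shifted by more than 20 mm or tipped (distance of any of mug, salt, glass from where it was at the start of the episode above 0.02 m or angle between any of mug, salt, glass's own z axis and vertical above 0.3 rad).
It also fails if it takes over 54 s, if anything falls off the work surface, if the arm or the gripper's body presses on something with over 40 N, if the wrist force passes 120 N, or if a joint passes its speed limit or range.

## Working session

There is one attempt and no reset: what is moved stays moved. The work goes in short steps, Python scripts to look and compute and a shell command to move; the robot and the scene stay as the last step left them, time stands still between calls to the robot, and variables do not carry over. Pictures are saved under pics/ and viewed, and the job is handed in when it is done.

```bash
ls; mkdir -p pics; cat > h.py <<'E'
import numpy as np, cv2
from plant import bot
def snap(n,tag):
    im,d=bot.get_image(n); cv2.imwrite(f'pics/{tag}.png',im[:,:,::-1]); np.save(f'pics/{tag}.npy',d); return im,d
def pts(n,d):
    c=bot.get_calibration(n); K=np.array(c['mtx'],float); R=cv2.Rodrigues(np.array(c['rvec'],float))[0]; t=np.array(c['tvec'],float).ravel()
    v,u=np.mgrid[0:d.shape[0],0:d.shape[1]]
    P=np.stack([(u-K[0,2])/K[0,0]*d,(v-K[1,2])/K[1,1]*d,d],-1)
    return (P-t)@R
E
python3 - <<'E'
from h import *
for n in('top','side'): snap(n,n+'0')
print(bot.read_state()); print(bot.get_calibration('top'),bot.get_calibration('side'))
E
```

```text
pics
{'t': 0.1, 'qpos': array([-5.35371242e+01,  2.20834447e+01,  3.89047795e-01, -2.38032327e-02,
       -6.84106859e+01, -1.48163352e+01]), 'joint_velocities': array([ 0.00458706, -0.08219459,  0.15714714,  0.12106631,  0.06401581,
        0.06826821]), 'joint_torque': array([-1.15779567e-03, -3.91689026e+01,  1.87935913e+01,  4.23205867e+00,
        1.34091714e-02, -7.24280267e-05]), 'ee_pos': array([ 0.23037226, -0.58044541,  0.22961339]), 'tool_rot': array([ 92.93071595,  89.89261321, 114.56847783]), 'contact_force': array([ 0.82963057,  0.33443205, -0.79483928]), 'moment': array([ 0.02973156, -0.01016148, -0.02160831]), 'gripper_width': 0.0874949307277127}
{'mtx': array([[351.76559113,   0.        , 255.52918987],
       [  0.        , 351.76559113, 186.33751902],
       [  0.        ,   0.        ,   1.        ]]), 'rvec': array([ 2.18872636, -2.14665322,  0.19122131]), 'tvec': array([-0.27521608,  0.59469766,  0.81596355])} {'mtx': array([[460.18255259,   0.        , 258.78900529],
       [  0.        , 460.18255259, 193.71934187],
       [  0.        ,   0.        ,   1.        ]]), 'rvec': array([ 0.42563055, -2.7239675 ,  1.2419779 ]), 'tvec': array([0.49912655, 0.33228209, 0.77762085])}
```

```bash
python3 -m pendant --help | head -30
```

```text
invalid input: not JSON, or not a number
```

View pics/top0.png

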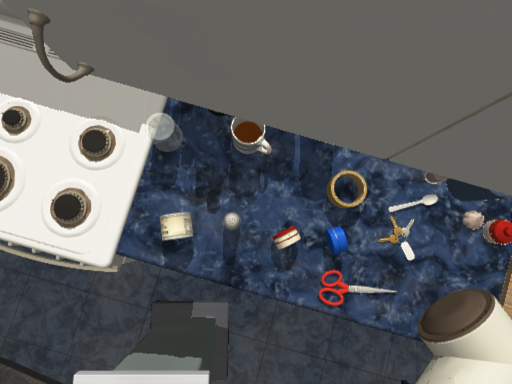

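View pics/side0.png

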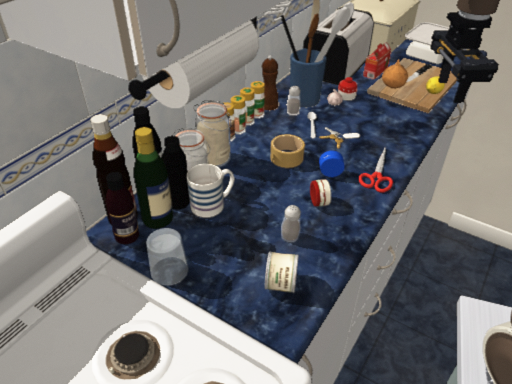

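The top view shows the tin at about (177,226), the pot at (287,238), the salt at (232,221), the mug at (249,133), the glass at (162,130) and a blue look-alike at (337,238). Next I measure them.

```bash
python3 - <<'E'
from h import *
for n,boxes in (('top',dict(tin=(155,200,205,248),pot=(268,305,222,255),salt=(220,245,208,232),mug=(225,275,115,158),glass=(143,185,108,155),blue=(322,352,222,255))),('side',dict(tin=(258,305,245,300),pot=(303,338,172,212),salt=(276,305,200,246)))):
    im=cv2.imread(f'pics/{n}0.png'); d=np.load(f'pics/{n}0.npy'); P=pts(n,d)
    for k,(a,b,c,e) in boxes.items():
        p=P[c:e,a:b].reshape(-1,3); dd=d[c:e,a:b].ravel(); m=(dd>0)&(p[:,2]>0.008)&(p[:,2]<.2)
        q=p[m]
        if len(q)<5: print(n,k,len(q)); continue
        top=q[q[:,2]>q[:,2].max()-.012]
        r=cv2.minAreaRect((q[:,:2]*1000).astype(np.float32))
        print(n,k,len(q),'min',q.min(0).round(3),'max',q.max(0).round(3),'topmean',top.mean(0).round(3),'rect',np.round(r[0],0),np.round(r[1],0),round(r[2],1))
    c=bot.get_calibration(n);R=cv2.Rodrigues(c['rvec'])[0];print('cam',(-R.T@c['tvec']).round(3), 'floor z',np.median(P[190:200,180:210,2]))
    sc=cv2.resize(im[190:300,130:370] if n=='top' else im[160:310,230:390],None,fx=3.3,fy=3.3,interpolation=cv2.INTER_CUBIC); cv2.imwrite(f'pics/{n}0z.png',sc)
E
```

```text
top tin 786 min [ 0.466 -0.115  0.008] max [ 0.534 -0.034  0.079] topmean [ 0.5   -0.075  0.072] rect [500. -75.] [58. 73.] 10.0
top pot 388 min [ 0.452 -0.375  0.009] max [ 0.505 -0.306  0.066] topmean [ 0.478 -0.34   0.06 ] rect [ 478. -340.] [34. 62.] 28.0
top salt 245 min [ 0.495 -0.228  0.026] max [ 0.534 -0.186  0.092] topmean [ 0.513 -0.207  0.086] rect [ 515. -207.] [39. 42.] 0.5
top mug 1061 min [ 0.68  -0.299  0.008] max [ 0.769 -0.202  0.105] topmean [ 0.713 -0.235  0.1  ] rect [ 717. -245.] [105.  78.] 21.7
top glass 1032 min [ 0.692 -0.072  0.008] max [0.803 0.028 0.097] topmean [ 0.729 -0.035  0.093] rect [747. -24.] [100. 107.] 84.1
top blue 470 min [ 0.441 -0.486  0.009] max [ 0.505 -0.44   0.067] topmean [ 0.473 -0.464  0.06 ] rect [ 473. -464.] [63. 36.] 15.1
cam [ 0.481 -0.232  0.9  ] floor z 0.00038407826305406924
side tin 1117 min [ 0.466 -0.113  0.015] max [ 0.532 -0.032  0.077] topmean [ 0.5   -0.069  0.072] rect [501. -72.] [58. 74.] 9.3
side pot 533 min [ 0.449 -0.453  0.008] max [ 0.506 -0.305  0.067] topmean [ 0.477 -0.335  0.061] rect [ 479. -379.] [ 55. 147.] 1.6
side salt 571 min [ 0.495 -0.22   0.008] max [ 0.537 -0.184  0.093] topmean [ 0.514 -0.204  0.086] rect [ 515. -202.] [39. 34.] 39.1
cam [0.372 0.503 0.757] floor z 0.06342840375770677
```

```bash
sleep 1; ls pics
```

```text
side0.npy
side0.png
side0z.png
top0.npy
top0.png
top0z.png
```

View pics/top0z.png

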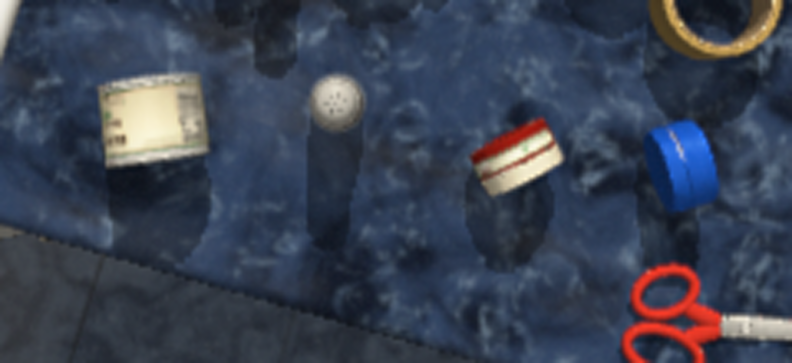

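View pics/side0z.png

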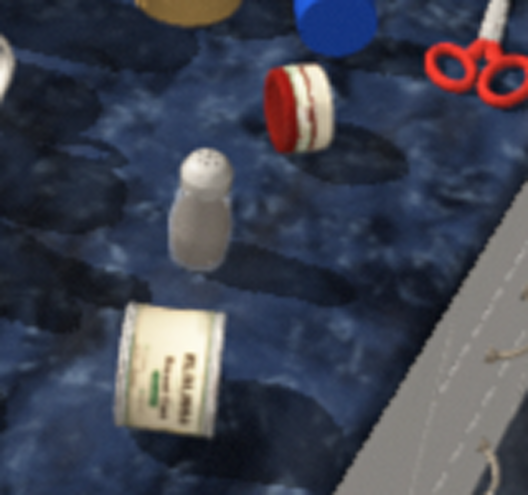

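The zooms show the tin's lid towards the robot, at the bottom edge of the top view. The pot's cream lid points lower-right, so towards -x/-y. I refine the axes and work out the standoff poses in tool terms.

```bash
cat >> h.py <<'E'
from scipy.spatial.transform import Rotation as Ro
TIN=(np.array([.500,-.073]),10.); POT=(np.array([.478,-.338]),28.)
def toolR(s): return Ro.from_euler('xyz',s['tool_rot'],degrees=True)
def plan(target,yaw,s=None):
    """target TCP xyz, tool x down, tool y perpendicular to push dir yaw"""
    s=s or bot.read_state(); R=toolR(s)
    best=None
    for sg in(1,-1):
        y=sg*np.array([-np.sin(np.radians(yaw)),np.cos(np.radians(yaw)),0]); x=np.array([0,0,-1.])
        T=Ro.from_matrix(np.stack([x,y,np.cross(x,y)],1)); rv=(R.inv()*T).as_rotvec(degrees=True)
        if best is None or np.linalg.norm(rv)<np.linalg.norm(best): best=rv;bT=T
    d=np.array(target)-s['ee_pos']
    print('t',s['t'],'ee',s['ee_pos'].round(4),'F',s['contact_force'].round(1),'w',round(s['gripper_width'],3),'q',s['qpos'].round(0))
    print('shift now-tool',(1000*R.inv().apply(d)).round(1),'rotvec',best.round(1),'shift goal-tool',(1000*bT.inv().apply(d)).round(1))
    print('tool axes\n',R.as_matrix().round(3))
E
python3 - <<'E'
from h import *
for n,(a,b,c,e) in (('top',(268,305,222,255)),('side',(306,334,176,209)),('top',(155,200,205,248)),('side',(262,302,248,296))):
    d=np.load(f'pics/{n}0.npy'); P=pts(n,d)[c:e,a:b].reshape(-1,3)
    for zl in(.02,.035,.05):
        q=P[(P[:,2]>zl)&(P[:,2]<.09)&(P[:,0]>.4)]; r=cv2.minAreaRect((q[:,:2]*1000).astype(np.float32)); print(n,zl,np.round(r[0]),np.round(r[1]),round(r[2],1))
for (c,yaw,L,z) in ((*POT,17,.060),(*TIN,29,.074)):
    u=np.array([np.cos(np.radians(yaw)),np.sin(np.radians(yaw))])
    t=c-u*(L+10+35)/1000; print(t); plan([*t,z],yaw)
E
```

```text
top 0.02 [ 478. -340.] [34. 62.] 28.0
top 0.035 [ 478. -340.] [34. 61.] 28.2
top 0.05 [ 479. -341.] [35. 51.] 27.1
side 0.02 [ 476. -337.] [37. 60.] 27.0
side 0.035 [ 476. -337.] [37. 60.] 27.0
side 0.05 [ 477. -338.] [35. 50.] 28.2
top 0.02 [500. -75.] [58. 73.] 10.0
top 0.035 [500. -75.] [58. 73.] 10.0
top 0.05 [500. -74.] [58. 70.] 9.2
side 0.02 [501. -72.] [58. 74.] 9.3
side 0.035 [501. -72.] [58. 74.] 9.3
side 0.05 [500. -70.] [58. 64.] 9.1
[ 0.42325725 -0.36710724]
t 0.1 ee [ 0.2304 -0.5804  0.2296] F [ 0.8  0.3 -0.8] w 0.087 q [-54.  22.   0.  -0. -68. -15.]
shift now-tool [169.8 126.9 258. ] rotvec [-6.4  0.  -0.1] shift goal-tool [169.6  97.8 270.5]
tool axes
 [[-0.001 -0.369  0.93 ]
 [ 0.002  0.93   0.369]
 [-1.     0.002 -0.   ]]
[ 0.42712423 -0.08584997]
t 0.1 ee [ 0.2304 -0.5804  0.2296] F [ 0.8  0.3 -0.8] w 0.087 q [-54.  22.   0.  -0. -68. -15.]
shift now-tool [156.3 386.9 365.3] rotvec [11.6 -0.  -0.1] shift goal-tool [155.6 452.9 279.6]
tool axes
 [[-0.001 -0.369  0.93 ]
 [ 0.002  0.93   0.369]
 [-1.     0.002 -0.   ]]
```

```bash
python3 -m pendant '[[1,[0,0,0],[-6.4,0,0]],[1,[0,20,54],[0,0,0]],[1,[0,20,54],[0,0,0]],[1,[0,20,54],[0,0,0]],[1,[0,20,54],[0,0,0]]]'; python3 -m pendant '[[1,[20,18,54],[0,0,0]],[1,[50,0,0],[0,0,0]],[1,[50,0,0],[0,0,0]],[1,[40,0,0],[0,0,0]],[1,[0,0,0],[0,0,0]]]'; python3 - <<'E'
from h import *
plan([.42326,-.36711,.06],28)
snap('side','s1');snap('top','t1');snap('wrist','w1')
E
```

```text
t: 0.72
ee_pos: [0.3844, -0.4071, 0.2302]
tool_rot: [109.1, 90.0, 137.1]
contact_force: [1.0, -0.7, 0.2]
gripper_width: 0.0449
t: 1.35
ee_pos: [0.4204, -0.3661, 0.0674]
tool_rot: [124.4, 89.5, 152.4]
contact_force: [0.7, -0.3, -0.2]
gripper_width: 0.0013
t 1.35 ee [ 0.4204 -0.3661  0.0674] F [ 0.7 -0.3 -0.2] w 0.001 q [-24.  26. -20.  -0. -44. -38.]
shift now-tool [ 7.3 -2.3  2.1] rotvec [ 0.  -0.3 -0.4] shift goal-tool [ 7.4 -2.2  2.1]
tool axes
 [[-0.008 -0.47   0.883]
 [ 0.004  0.883  0.47 ]
 [-1.     0.007 -0.005]]
```

View pics/s1.png

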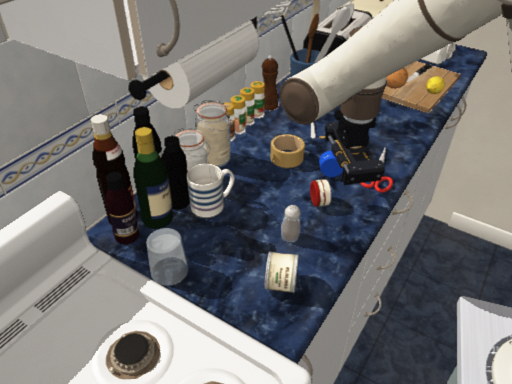

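View pics/w1.png

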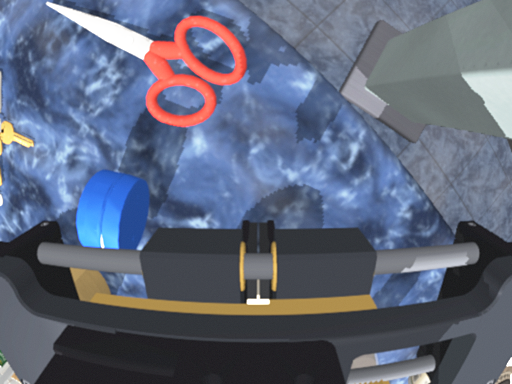

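```bash
python3 -m pendant '[[1,[0,-1,8],[0,0,0]],[1,[0,0,8],[0,0,0]],[1,[0,0,6],[0,0,0]],[1,[0,0,4],[0,0,0]],[1,[0,0,0],[0,0,0]]]'; python3 - <<'E'
from h import *
plan([.42326,-.36711,.06],28)
snap('side','s2')
im=cv2.imread('pics/s2.png')[140:230,290:410];cv2.imwrite('pics/s2z.png',cv2.resize(im,None,fx=5,fy=5))
E
```

```text
t: 2.12
ee_pos: [0.4465, -0.3559, 0.0705]
tool_rot: [139.7, 90.0, 167.8]
contact_force: [0.2, -0.3, -0.0]
gripper_width: 0.0005
t 2.125 ee [ 0.4465 -0.3559  0.0705] F [ 0.2 -0.3 -0. ] w 0.001 q [-22.  26. -19.   0. -45. -40.]
shift now-tool [ 10.5   1.  -25.8] rotvec [ 0.1 -0.  -0. ] shift goal-tool [ 10.5   1.  -25.8]
tool axes
 [[-0.    -0.471  0.882]
 [ 0.     0.882  0.471]
 [-1.     0.    -0.   ]]
```

View pics/s2z.png

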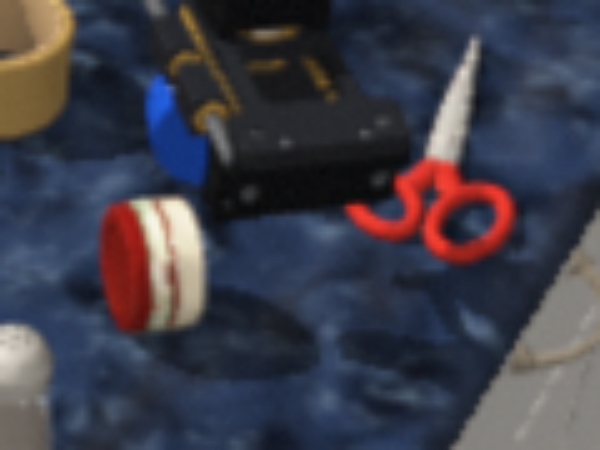

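The pot hasn't moved yet, and the fingers are about 9 mm short of the lid and 10 mm too high. I lower them and then push.

```bash
python3 -m pendant '[[1,[9,1,0],[0,0,0]],[1,[0,0,0],[0,0,0]],[1,[0,0,5],[0,0,0]],[1,[0,0,5],[0,0,0]],[1,[0,0,5],[0,0,0]]]'; python3 - <<'E'
from h import *
plan([.42326,-.36711,.06],28)
snap('side','s3')
im=cv2.imread('pics/s3.png')[140:230,290:410];cv2.imwrite('pics/s3z.png',cv2.resize(im,None,fx=5,fy=5))
E
```

```text
t: 2.8
ee_pos: [0.4594, -0.3481, 0.0617]
tool_rot: [-62.4, 90.0, -34.3]
contact_force: [-0.3, 0.2, 1.4]
gripper_width: 0.0005
t 2.8 ee [ 0.4594 -0.3481  0.0617] F [-0.3  0.2  1.4] w 0.001 q [-21.  27. -18.   0. -44. -41.]
shift now-tool [  1.7   0.2 -40.9] rotvec [0.1 0.  0. ] shift goal-tool [  1.7   0.2 -40.9]
tool axes
 [[ 0.    -0.47   0.882]
 [-0.     0.882  0.47 ]
 [-1.    -0.     0.   ]]
```

View pics/s3z.png

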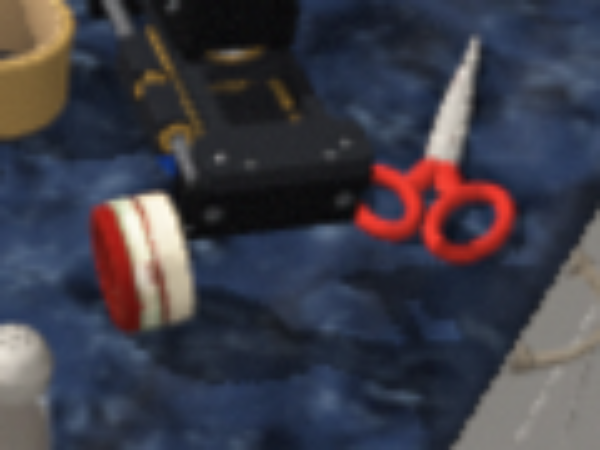

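The pot is tipping, with its lid end lifted. I continue along the arc.

```bash
python3 -m pendant '[[1,[-3,0,6],[0,0,0]],[1,[-2,0,6],[0,0,0]],[1,[-2,0,6],[0,0,0]],[1,[0,0,5],[0,0,0]],[1,[0,0,5],[0,0,0]]]'; python3 - <<'E'
from h import *
plan([.42326,-.36711,.06],28)
snap('side','s4')
im=cv2.imread('pics/s4.png')[140:230,290:410];cv2.imwrite('pics/s4z.png',cv2.resize(im,None,fx=5,fy=5))
E
```

```text
t: 3.48
ee_pos: [0.484, -0.3348, 0.0685]
tool_rot: [104.3, 90.0, 132.3]
contact_force: [0.5, 0.2, 0.2]
gripper_width: 0.0008
t 3.475 ee [ 0.484  -0.3348  0.0685] F [0.5 0.2 0.2] w 0.001 q [-19.  28. -16.  -0. -46. -43.]
shift now-tool [  8.5   0.  -68.8] rotvec [ 0. -0. -0.] shift goal-tool [  8.5  -0.  -68.8]
tool axes
 [[-0.    -0.47   0.883]
 [ 0.     0.883  0.47 ]
 [-1.     0.    -0.   ]]
```

View pics/s4z.png

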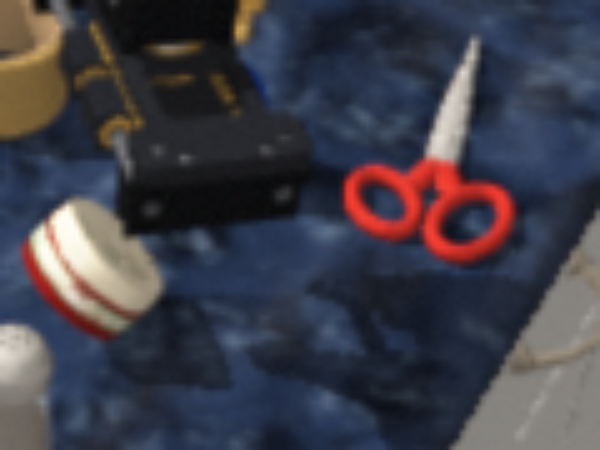

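The pot is at about 45–50°, past its balance point. A small further push should do it.

```bash
python3 -m pendant '[[1,[-1,0,4],[0,0,0]],[1,[0,0,4],[0,0,0]],[1,[0,0,0],[0,0,0]],[1,[0,0,0],[0,0,0]],[1,[0,0,0],[0,0,0]]]'; python3 - <<'E'
from h import *
plan([.42326,-.36711,.06],28)
snap('side','s5')
im=cv2.imread('pics/s5.png')[140:230,290:410];cv2.imwrite('pics/s5z.png',cv2.resize(im,None,fx=5,fy=5))
E
```

```text
t: 4.15
ee_pos: [0.4906, -0.3313, 0.0695]
tool_rot: [121.4, 90.0, 149.4]
contact_force: [-0.5, -0.3, -0.3]
gripper_width: 0.0008
t 4.15 ee [ 0.4906 -0.3313  0.0695] F [-0.5 -0.3 -0.3] w 0.001 q [-18.  28. -16.  -0. -46. -44.]
shift now-tool [  9.5   0.  -76.3] rotvec [ 0. -0. -0.] shift goal-tool [  9.5  -0.  -76.3]
tool axes
 [[-0.    -0.47   0.883]
 [ 0.     0.883  0.47 ]
 [-1.     0.    -0.   ]]
```

View pics/s5z.png

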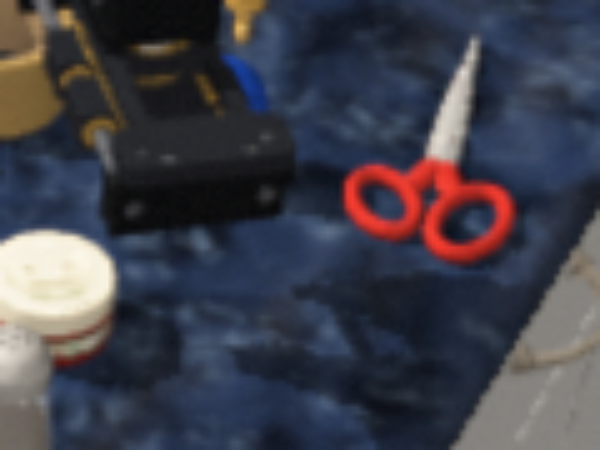

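The pot stands with its lid up. I retract upwards and move to the tin.

```bash
python3 -m pendant '[[1,[-40,0,-10],[0,0,0]],[1,[-50,0,-20],[0,0,0]],[1,[-30,0,-30],[0,0,0]],[1,[0,0,-30],[9,0,0]],[1,[0,0,0],[9,0,0]]]'; python3 - <<'E'
from h import *
plan([.427,-.086,.16],10)
E
```

```text
t: 4.82
ee_pos: [0.4096, -0.3742, 0.1903]
tool_rot: [-20.9, 89.9, -11.3]
contact_force: [0.9, 0.7, -0.6]
gripper_width: 0.0004
t 4.825 ee [ 0.4096 -0.3742  0.1903] F [ 0.9  0.7 -0.6] w 0.0 q [-26.  17. -13.  -0. -60. -55.]
shift now-tool [ 30.3 281.3  65.2] rotvec [-0.4  0.   0. ] shift goal-tool [ 30.3 280.8  67.2]
tool axes
 [[ 0.001 -0.167  0.986]
 [-0.     0.986  0.167]
 [-1.    -0.     0.001]]
```

```bash
python3 -m pendant '[[1,[0,56,13],[0,0,0]],[1,[0,56,13],[0,0,0]],[1,[0,56,13],[0,0,0]],[1,[0,56,13],[0,0,0]],[1,[0,56,13],[0,0,0]]]'; python3 -m pendant '[[1,[40,0,0],[0,0,0]],[1,[40,0,0],[0,0,0]],[1,[30,0,0],[0,0,0]],[1,[0,0,0],[0,0,0]],[1,[0,0,0],[0,0,0]]]'; python3 - <<'E'
from h import *
plan([.427,-.086,.074],10)
im,d=snap('top','t6'); P=pts('top',d)
for k,(a,b,c,e) in dict(tin=(155,200,205,248),pot=(255,300,205,250)).items():
    q=P[c:e,a:b].reshape(-1,3);q=q[(q[:,2]>.02)&(q[:,2]<.085)];r=cv2.minAreaRect((q[:,:2]*1000).astype(np.float32));print(k,r,q[:,2].max(),np.median(q[:,2]))
E
```

```text
t: 5.45
ee_pos: [0.4263, -0.0849, 0.1899]
tool_rot: [-6.4, 89.9, 3.6]
contact_force: [0.2, 0.8, 0.7]
gripper_width: 0.0005
t: 6.08
ee_pos: [0.4274, -0.0865, 0.0806]
tool_rot: [-11.8, 89.9, -1.7]
contact_force: [0.8, -0.3, 0.2]
gripper_width: 0.0005
t 6.075 ee [ 0.4274 -0.0865  0.0806] F [ 0.8 -0.3  0.2] w 0.0 q [ 10.  14. -37.   0. -39. -90.]
shift now-tool [ 6.6  0.6 -0.3] rotvec [0.1 0.1 0. ] shift goal-tool [ 6.6  0.6 -0.3]
tool axes
 [[ 0.002 -0.175  0.985]
 [-0.     0.985  0.175]
 [-1.    -0.     0.002]]
tin ((500.0812683105469, -75.01644897460938), (57.75483703613281, 73.46478271484375), 9.25993537902832) 0.07879826452424651 0.06981346353008241
pot ((521.8611450195312, -316.15740966796875), (59.0927734375, 59.706207275390625), 0.9678306579589844) 0.03919237116963628 0.03459089884571072
```

View pics/t6.png

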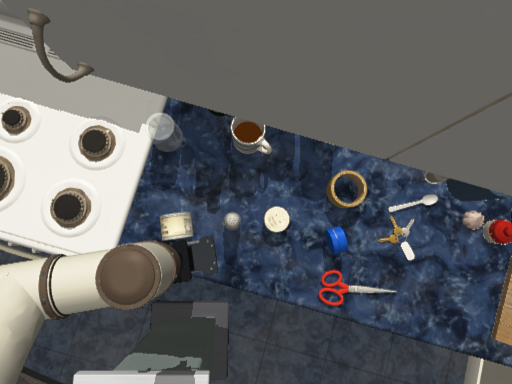

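The pot stands upright at (277,219), about 50 mm from where it lay. The gripper is in front of the tin's lid, so I close in on it.

```bash
python3 -m pendant '[[1,[6,0,6],[0,0,0]],[1,[0,0,8],[0,0,0]],[1,[0,0,8],[0,0,0]],[1,[0,0,6],[0,0,0]],[1,[0,0,3],[0,0,0]]]'; python3 - <<'E'
from h import *
plan([.427,-.086,.074],10)
snap('side','s7')
im=cv2.imread('pics/s7.png')[200:320,230:370];cv2.imwrite('pics/s7z.png',cv2.resize(im,None,fx=5,fy=5))
E
```

```text
t: 6.75
ee_pos: [0.4575, -0.081, 0.0735]
tool_rot: [33.7, 90.0, 43.7]
contact_force: [-0.1, -0.1, 0.4]
gripper_width: 0.0007
t 6.75 ee [ 0.4575 -0.081   0.0735] F [-0.1 -0.1  0.4] w 0.001 q [ 10.  18. -33.  -0. -39. -90.]
shift now-tool [ -0.5   0.4 -30.9] rotvec [ 0.  0. -0.] shift goal-tool [ -0.5   0.4 -30.9]
tool axes
 [[ 0.    -0.174  0.985]
 [ 0.     0.985  0.174]
 [-1.     0.     0.   ]]
```

View pics/s7z.png

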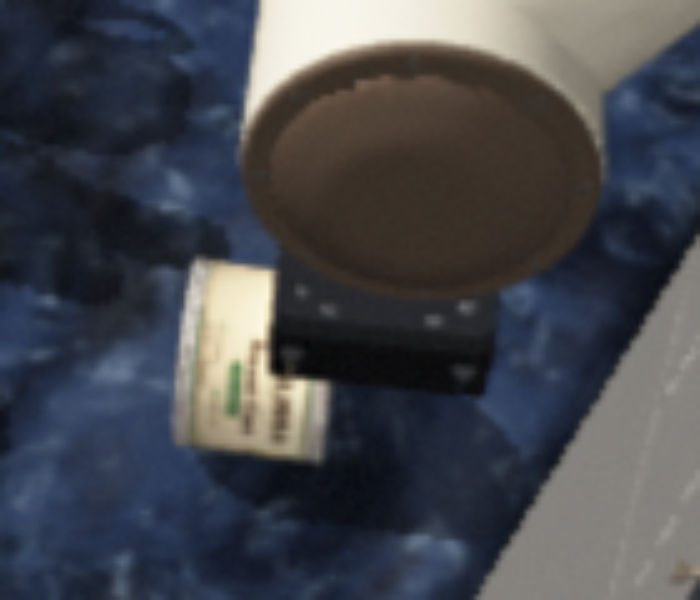

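The fingers are just at the lid and the tin hasn't moved. Now I push.

```bash
python3 -m pendant '[[1,[0,0,4],[0,0,0]],[1,[0,0,5],[0,0,0]],[1,[-2,0,5],[0,0,0]],[1,[-2,0,5],[0,0,0]],[1,[-2,0,5],[0,0,0]]]'; python3 - <<'E'
from h import *
plan([.427,-.086,.074],10)
snap('side','s8')
im=cv2.imread('pics/s8.png')[200:320,230:370];cv2.imwrite('pics/s8z.png',cv2.resize(im,None,fx=5,fy=5))
E
```

```text
t: 7.42
ee_pos: [0.4813, -0.0769, 0.0799]
tool_rot: [-7.1, 90.0, 2.9]
contact_force: [-1.9, -0.9, 2.5]
gripper_width: 0.001
t 7.425 ee [ 0.4813 -0.0769  0.0799] F [-1.9 -0.9  2.5] w 0.001 q [ 10.  19. -30.   0. -41. -90.]
shift now-tool [  5.9   0.5 -55. ] rotvec [0.1 0.  0. ] shift goal-tool [  5.9   0.4 -55. ]
tool axes
 [[ 0.001 -0.175  0.985]
 [ 0.     0.985  0.175]
 [-1.    -0.     0.001]]
```

View pics/s8z.png

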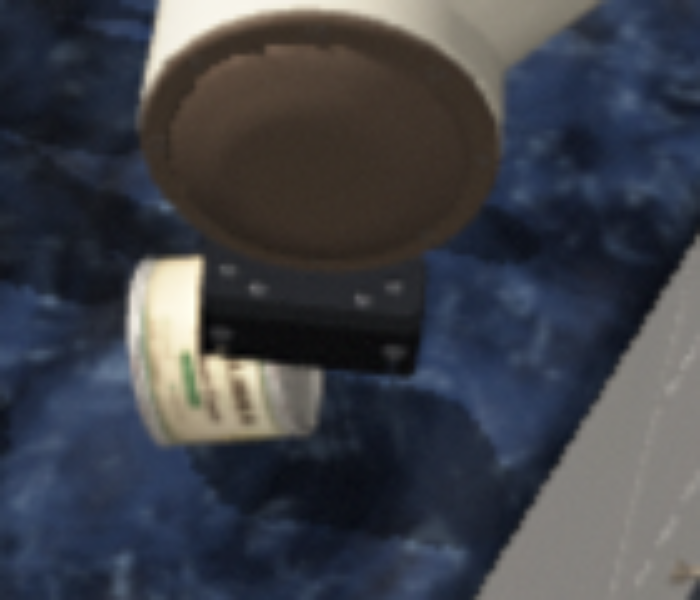

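The tin is tipping, at about 20–25°. I continue.

```bash
python3 -m pendant '[[1,[-3,0,5],[0,0,0]],[1,[-2,0,5],[0,0,0]],[1,[-2,0,5],[0,0,0]],[1,[-1,0,5],[0,0,0]],[1,[0,0,5],[0,0,0]]]'; python3 - <<'E'
from h import *
plan([.427,-.086,.074],10)
snap('side','s9')
im=cv2.imread('pics/s9.png')[200:320,230:370];cv2.imwrite('pics/s9z.png',cv2.resize(im,None,fx=5,fy=5))
E
```

```text
t: 8.1
ee_pos: [0.5059, -0.0725, 0.0877]
tool_rot: [-5.6, 90.0, 4.5]
contact_force: [-1.1, 0.7, -0.4]
gripper_width: 0.0005
t 8.1 ee [ 0.5059 -0.0725  0.0877] F [-1.1  0.7 -0.4] w 0.001 q [ 10.  20. -26.   0. -44. -90.]
shift now-tool [ 13.7   0.4 -80. ] rotvec [0.1 0.  0. ] shift goal-tool [ 13.7   0.4 -80. ]
tool axes
 [[ 0.001 -0.175  0.985]
 [ 0.     0.985  0.175]
 [-1.    -0.     0.001]]
```

View pics/s9z.png

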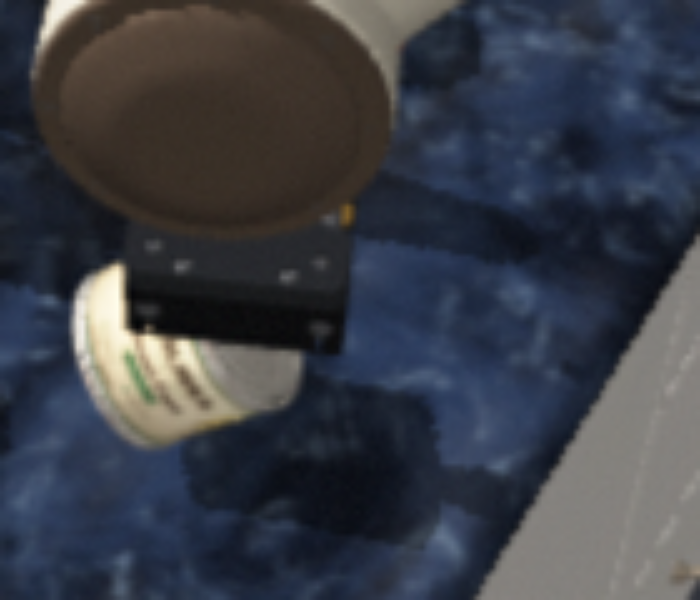

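```bash
python3 -m pendant '[[1,[-2,0,5],[0,0,0]],[1,[-1,0,5],[0,0,0]],[1,[0,0,4],[0,0,0]],[1,[0,0,0],[0,0,0]],[1,[0,0,0],[0,0,0]]]'; python3 - <<'E'
from h import *
plan([.427,-.086,.074],10)
snap('side','s10')
im=cv2.imread('pics/s10.png')[200:320,230:370];cv2.imwrite('pics/s10z.png',cv2.resize(im,None,fx=5,fy=5))
E
```

```text
t: 8.78
ee_pos: [0.5188, -0.0702, 0.0905]
tool_rot: [169.0, 90.0, 179.0]
contact_force: [-0.2, -0.4, -1.2]
gripper_width: 0.0003
t 8.775 ee [ 0.5188 -0.0702  0.0905] F [-0.2 -0.4 -1.2] w 0.0 q [ 10.  21. -24.  -0. -45. -90.]
shift now-tool [ 16.5   0.4 -93.2] rotvec [ 0. -0. -0.] shift goal-tool [ 16.5   0.3 -93.2]
tool axes
 [[-0.    -0.174  0.985]
 [ 0.     0.985  0.174]
 [-1.     0.    -0.   ]]
```

View pics/s10z.png

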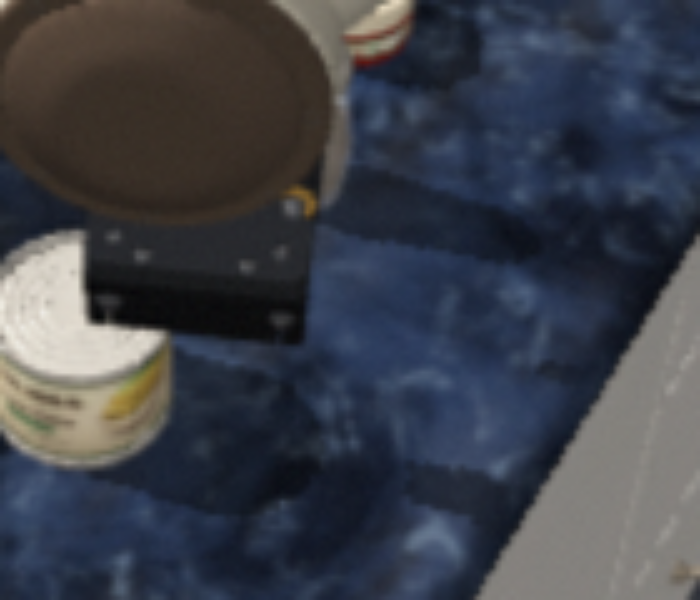

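The tin stands with its lid up. I retract up and back, then check.

```bash
python3 -m pendant '[[1,[-40,0,-8],[0,0,0]],[1,[-50,0,-30],[0,0,0]],[1,[-30,0,-50],[0,0,0]],[1,[0,0,-50],[0,0,0]],[1,[0,0,0],[0,0,0]]]'; python3 -m pendant '[[1,[0,0,0],[0,0,0]],[1,[0,0,0],[0,0,0]],[1,[0,0,0],[0,0,0]],[1,[0,0,0],[0,0,0]],[1,[0,0,0],[0,0,0]]]'; python3 - <<'E'
from h import *
snap('side','s11'); im,d=snap('top','t11'); P=pts('top',d); P0=pts('top',np.load('pics/top0.npy'))
for k,(a,b,c,e) in dict(tin=(145,205,180,240),pot=(255,300,205,250),salt=(220,245,208,232),mug=(225,275,115,158),glass=(143,185,108,155)).items():
  for Q in(P0,P):
    q=Q[c:e,a:b].reshape(-1,3);q=q[(q[:,2]>.02)&(q[:,2]<.12)];z=np.percentile(q[:,2],98);t=q[q[:,2]>z-.012];r=cv2.minAreaRect((t[:,:2]*1000).astype(np.float32))
    A=np.c_[t[:,:2],np.ones(len(t))];n=np.linalg.lstsq(A,t[:,2],rcond=None)[0]
    print(k,np.round(r[0]),np.round(r[1]),'topz',z.round(4),'tilt',np.hypot(*n[:2]).round(3))
E
```

```text
t: 9.45
ee_pos: [0.3798, -0.0947, 0.2109]
tool_rot: [46.4, 89.9, 56.4]
contact_force: [-0.1, 0.4, 1.0]
gripper_width: 0.0004
t: 10.07
ee_pos: [0.3833, -0.0942, 0.2103]
tool_rot: [-179.6, 90.0, -169.5]
contact_force: [0.6, 0.1, 0.6]
gripper_width: 0.0005
tin [500. -74.] [58. 53.] topz 0.0765 tilt 0.003
tin [571. -64.] [75. 72.] topz 0.0592 tilt 0.009
pot [ 479. -341.] [35. 50.] topz 0.0642 tilt 0.014
pot [ 522. -316.] [59. 59.] topz 0.0376 tilt 0.021
salt [ 513. -207.] [31. 32.] topz 0.0903 tilt 0.012
salt [ 514. -209.] [30. 32.] topz 0.0904 tilt 0.03
mug [ 719. -245.] [96. 58.] topz 0.1021 tilt 0.044
mug [ 719. -245.] [95. 58.] topz 0.1021 tilt 0.043
glass [731. -34.] [68. 66.] topz 0.096 tilt 0.029
glass [730. -34.] [66. 67.] topz 0.0964 tilt 0.019
```

View pics/t11.png

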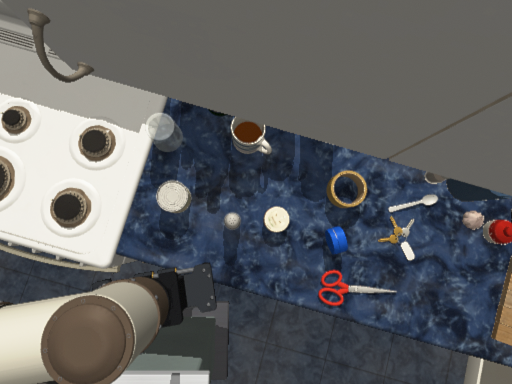

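View pics/s11.png

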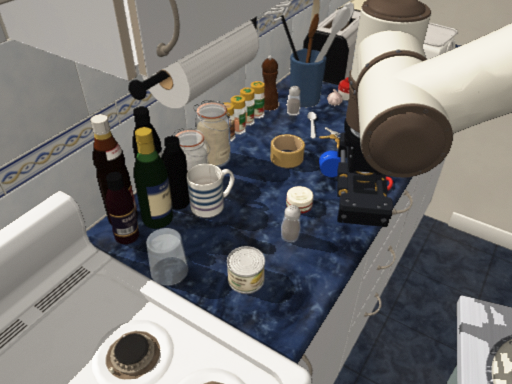

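Both views show the tin at (173,196) and the pot at (277,219) in the top image, standing with lids up. The gripper is clear of everything, so I hand the job in.

```bash
python3 -c "
from plant import bot
print(bot.job_done())"
```

```text
the job is handed in; nothing more can be done
None
```

The food tin and the red-and-cream pot now both stand on their bases, lid up. I tipped each by pushing high on its lid end with the closed fingers, without lifting either. I handed the job in at about 10 s of the 54 s allowed; it reports no verdict.

| | Moved from where it lay (limit 150 mm) | Measured tilt (limit 0.1 rad) | Top height |
|---|---|---|---|
| Tin | about 72 mm | about 0.01 rad | about 59 mm |
| Pot | about 50 mm | about 0.02 rad | about 38 mm at the highest (34 mm median in an earlier view) |

- **Left alone:** the salt shaker, mug and glass read within about 2 mm of where they started. The blue look-alike was not touched.
- **Robot:** it is clear of everything, and the wrist force stayed at a few newtons in every reading I took.
- **Checks:** none failed. The pot's highest reading is about 4 mm over its nominal height; the median height and the flat fit agree with it standing on its base.

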